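# Load the inspection loupe, lock it, and index its carriage at the click notch

## Robot

A 6-joint arm with a two-finger parallel gripper is mounted at the origin on a cart in front of the work surface, level with it; the furniture and walls round the work are solid. World frame = base frame: x ahead of the robot, y to its left, z up, the work surface at z = 0. Lengths are in m, angles in rad, forces in N, time in s.
With the tool pointing down it reaches from about 0.25 to 0.775 m from the base axis. Payload 8.9 kg.
Tool frame: the origin (TCP) lies midway between the tips of the shut fingers; the grasp point (between the pads) lies grasp_offset behind it (grasp_offset is the distance from the TCP to the grasp point, in m); z points along the fingers, y is the direction in which the jaws open and shut (so a half turn about z gives the same grasp; the last joint's range is limited). The gripper opens to 85 mm and grips with 20 to 120 N. Pads are 22 mm wide; open, the fingers measure 114 mm over their backs; the gripper's body (76 mm by 85 mm) begins 54 mm behind the grasp point. The pads swing forward as they close: fully open they stand 13 mm farther back than shut.
Start: joints at [1.14, 0.291, -0.153, 1.127, 0, 1.431], TCP at [0.151, 0.503, 0.231] pointing down, gripper open.
Joint ranges: [-2.52, 2.52], [-0.91, 1.74], [-1.3, 1.37], [-1.96, 2.02], [-1.52, 1.47], [-3.14, 3.14]. Speed limits (rad/s): [2.22, 2.22, 2.79, 3.14, 3.14, 3.14].

## Interface

Orientations are given as [roll, pitch, yaw] about the fixed x, y, z axes, in that order (R = Rz(yaw) Ry(pitch) Rx(roll)).
In Python, from rig import * gives the robot as it stands.
- The arm moves only by the tool jog_arm, never from a script. Its argument "moves" is a list of rows, each a list of 6 numbers: the shift along the world's x, y, z in m, then the turn, a rotation vector about the world's x, y, z in degrees. In form: [[x, y, z, wx, wy, wz], ...]. A call has 1 to 12 rows; each row is the pose to reach, as a shift and turn from the pose commanded when the call began; what a row does not reach only later rows make up. A row lasts 1/12 s, in which the tool goes at most 41.7 mm and 7.16 degrees, less where a joint would pass 70% of its speed; a pose out of reach is approached as far as the arm can. A call with a gripper value outside its range is refused whole. "claw" is the opening, from 0 (shut) to 1 (fully open), set as the call begins (left out, the last holds). The fingers move at their own pace and stop on an object; the grip force is fixed at half the most. Time passes only in rows, so rows that repeat a pose let the fingers close. It gives the time, the measured TCP pose, the force and the opening at its end, in the units of the state.
- read_state(): the state, without advancing time (a new reading comes with each control period).
- get_image(name): name is "scene" or "top" or "wrist"; returns a dict with "color" (400x640x3 uint8, red, green, blue), "range_z" (400x640 float32, m along the optical axis (not along the pixel's ray), 0 where there is no reading), "K" (3x3 intrinsics, pixels), "R" (3x3) and "t" (3): a world point X has camera coordinates R X + t. Camera axes: x right, y down, z forward; pixel columns grow to the right and rows downward; lengths in m; the calibration is good to about 2 mm. A picture is of the moment at which its call begins.
- finish_job(): hands the job in, once; it reports no verdict.
The state is a dict: "clock": time; "q": joint angles; "joint_velocities": joint speeds; "effort": joint torques, N m; "ee_pos": TCP position; "tool_rot": TCP orientation; "contact_force": force on the tool from outside, world axes, zero at the start; "torque": the same for the moment, N m; "gripper_width": finger opening in m.
Only numpy, scipy, OpenCV 4.12 (cv2) and the standard library are available. Lean on these libraries where they do the work, as an engineer would, in place of code of your own. Each camera call takes 0.05 s, during which the arm holds its last target.

## Task

Set the loose loupe fully down into the round socket of the carriage on the rail and swing the keeper lever all the way over its flange to lock it. Then take the carriage by its finger grip and slide it along the rail until its spring ball clicks into the notch of the index block, without running past, and finish still holding the grip there. Leave everything else on the bench where it is.

Things in the scene. Friction and masses are not known exactly. Their poses are not given: they have to be found in the camera images.
- loupe_center (a point): Loose black round loupe standing upright on a low round pad (80 mm diameter, 10 mm high), left or right of the rail unit, 56 mm tall, about 90 g. Point on its axis, 28 mm above the foot. From the foot: spigot 30 mm diameter, 16 mm long (foot tapered to 23 mm); flange 54 mm diameter, 6 mm thick; barrel to grasp, 32 mm diameter, 34 mm tall. A parts cup stands on the other side.
- stage: Fixed rail unit: base 85 mm wide, 12 mm thick, with a 360 mm rail along its own y axis; origin under the rail's middle on the bench top. Its x axis points away from the robot, turned up to 10 degrees; all on it is parallel to these axes ('stage' axes). A circuit board (19 mm high) lies in front of it under the carriage's arm.
- socket (a point): Centre of the mouth of the round socket, level with the top of the carriage's arm, 56 mm above the bench; moves with the carriage. Hole 33 mm diameter, chamfered 2 mm, through a plate 90 x 90 x 10 mm. Seated, the loupe's flange rests on the arm's top: the loupe's centre point is then 12 mm above this point.
- keeper (a joint): Keeper lever on the arm, turning about an upright pivot: 0 = open, pointing along stage +y; grows clockwise seen from above; 1.57 = locked at its stop, pointing along stage +x across the top of the loupe's flange. Light friction, stays where left. Starts between 0 and 0.2.
- keeper_pivot (a point): On the keeper's pivot axis, 32 mm towards stage -x and 23 mm towards stage +y of the socket centre, 70 mm above the bench. The flat lever bar is 8 mm wide, with its top 70 mm above the bench.
- keeper_handle (a point): Middle of the keeper's upright black round handle, 8 mm diameter, 34 mm tall, from 70 to 104 mm above the bench (this point at 87 mm), 75 mm from the pivot axis.
- carriage (a joint): Travel of the carriage along the stage's +y, m: 0 at the end of the rail to which it stands at the start (0 to 0.03), 0.185 at the far end. Sliding friction about 2 N; it can be moved a little by pushing on it, without harm.
- grip_center (a point): Middle of the carriage's upright black finger grip, above the rail: 16 mm thick along the stage's y, 30 mm along its x, 44 mm tall from 56 to 100 mm above the bench (this point at 80 mm). It stands 100 mm towards stage +x of the socket centre.
- plunger (a point): Top of the steel plunger tube behind the carriage's grip, 65 mm above the bench; the spring ball sits below it, at the same stage y as the grip's and the socket's centre. Starts at least 50 mm short of the notch.
- notch (a point): Notch of the index block behind the rail, y along stage +y; its place along the rail varies. Rounded humps with crests 7.5 mm before and after it; an upright steel pin (top 56 mm high) 17 mm behind marks it. The ball climbs the first hump from 14 mm before against 12 to 19 N, then drops into the notch; leaving it takes 12 to 19 N; let go within 2 mm of it, the carriage centres itself.
Things that resemble listed ones, but are neither listed nor needed, are in the scene too. Leave any yellow look-alike of the part that bears loupe_center alone.

How it is judged:
By the outcome, as a careful person would: the job done as asked, in the order asked, and still so for the second after the job is handed in, while the arm keeps its last pose, push and grip.
It also fails if it takes over 64 s, if anything falls off the work surface, if the arm or the gripper's body presses on something with over 40 N, if the wrist force passes 120 N, or if a joint passes its speed limit or range.

## Working session

There is one attempt and no reset: what is moved stays moved. The work goes in short steps, Python scripts to look and compute and a tool call to move; the robot and the scene stay as the last step left them, time stands still between calls to the robot, and variables do not carry over. Pictures are saved under pics/ and viewed, and the job is handed in when it is done.

Besides the shell and the picture viewer there is one more tool, called after "Call:" in YAML: its name, and indented under it one key for each argument. jog_arm: Moves the arm, as the interface text tells. Its arguments: {"type":"object","properties":{"moves":{"type":"array"},"claw":{"type":"number"}},"required":["moves"]}

```bash
mkdir -p pics; ls; python3 - <<'E'
from rig import *
import cv2,numpy as np
s=read_state(); print(s)
for n in ["scene","top","wrist"]:
    im=get_image(n); cv2.imwrite(f"pics/{n}0.png",im["color"][:,:,::-1]); np.savez(f"pics/{n}0.npz",**im)
    print(n,im["K"].round(1).tolist(),im["R"].round(3).tolist(),im["t"].round(3).tolist())
import rig; print([x for x in dir(rig) if x[0]!='_'])
E
```

```text
pics
{'clock': 0.0, 'q': array([ 1.13968450e+00,  2.91287432e-01, -1.54114006e-01,  1.12668256e+00,
        1.24174214e-05,  1.43148684e+00]), 'joint_velocities': array([-3.85674315e-05, -1.74094292e-03, -3.02822723e-04,  2.79890298e-04,
       -1.67964671e-04,  5.03712574e-05]), 'effort': array([ 2.03108946e-03, -5.37133312e+01,  3.31375301e+01,  1.53949071e-02,
        3.81955715e-05,  3.91673893e-06]), 'ee_pos': array([0.15084947, 0.50241802, 0.23073318]), 'tool_rot': array([-3.14031918e+00, -1.91101723e-04,  2.84979018e+00]), 'contact_force': array([-0.05185644,  0.93202628, -0.44936358]), 'torque': array([-0.01246334, -0.01296681,  0.04183626]), 'gripper_width': 0.08532074870399728}
scene [[511.2, 0.0, 313.5], [0.0, 511.2, 200.6], [0.0, 0.0, 1.0]] [[0.668, -0.744, -0.018], [-0.393, -0.332, -0.858], [0.632, 0.579, -0.514]] [-0.382, 0.284, 1.054]
top [[453.5, 0.0, 331.1], [0.0, 453.5, 201.1], [0.0, 0.0, 1.0]] [[0.007, -1.0, -0.008], [-0.989, -0.006, -0.145], [0.145, 0.009, -0.989]] [-0.009, 0.54, 1.092]
wrist [[332.9, 0.0, 314.4], [0.0, 332.9, 196.8], [0.0, 0.0, 1.0]] [[0.287, 0.958, -0.001], [0.905, -0.271, 0.327], [0.313, -0.095, -0.945]] [-0.525, -0.042, 0.38]
['IKError', 'finish_job', 'get_image', 'grasp_offset', 'read_state']
```

View pics/top0.png

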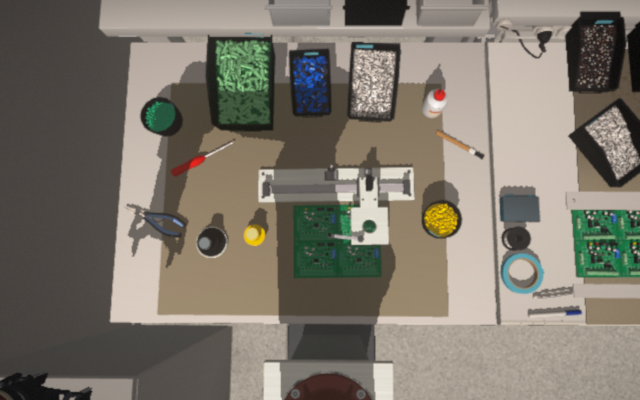

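View pics/scene0.png

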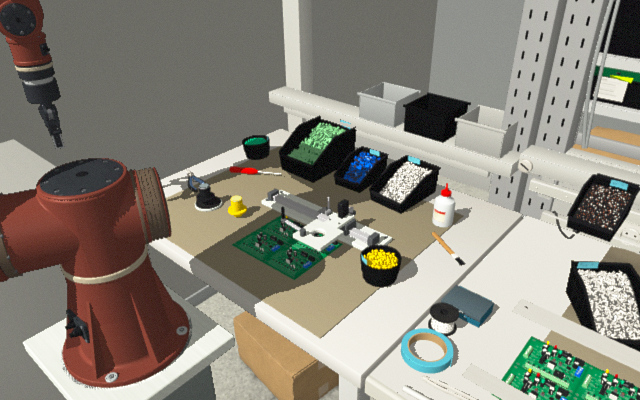

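View pics/wrist0.png

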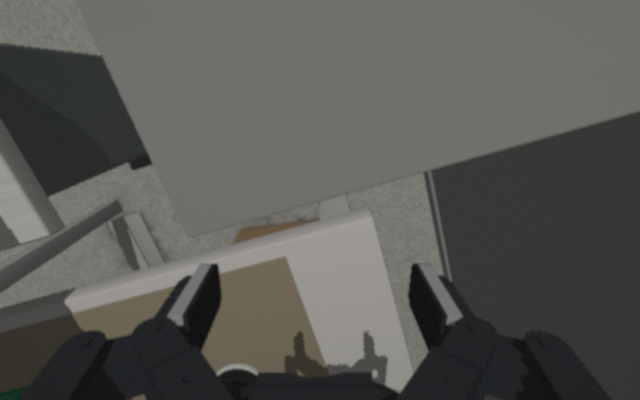

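```bash
python3 -c "
import rig;print(rig.grasp_offset)
import cv2
im=cv2.imread('pics/top0.png')[0:300,120:580]
c=cv2.resize(im[60:230,60:330],None,fx=2.9,fy=2.9,interpolation=cv2.INTER_CUBIC);cv2.imwrite('pics/top0c.png',c)"
```

```text
0.0187
```

View crop.

View pics/top0c.png

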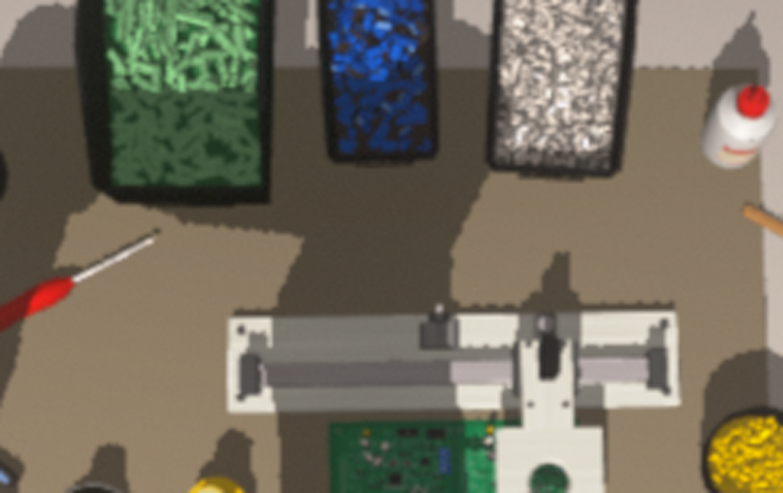

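```bash
cat > h.py <<'E'
import numpy as np,cv2
def load(n): return dict(np.load(f"pics/{n}.npz"))
def ray(im,u,v,z):
    d=im["R"].T@np.linalg.inv(im["K"])@np.array([u,v,1.]); c=-im["R"].T@im["t"]
    return c+d*(z-c[2])/d[2]
def cloud(im):
    h,w=im["range_z"].shape; u,v=np.meshgrid(np.arange(w),np.arange(h)); Z=im["range_z"]
    P=np.stack([u,v,np.ones_like(u)],-1)@np.linalg.inv(im["K"]).T*Z[...,None]
    return (P-im["t"])@im["R"]
def proj(im,X):
    c=im["R"]@np.array(X)+im["t"]; p=im["K"]@c; return p[:2]/p[2]
def crop(im,name,x0,y0,x1,y1,f):
    c=cv2.resize(np.ascontiguousarray(im["color"][y0:y1,x0:x1,::-1]),None,fx=f,fy=f,interpolation=cv2.INTER_CUBIC);cv2.imwrite(f"pics/{name}.png",c)
E
python3 - <<'E'
from h import *
im=load("top0"); C=cloud(im)
crop(im,"t_rail",250,155,420,285,4.6)
crop(im,"t_loupe",120,190,290,280,4.6)
h=C[...,2]
for y in range(225,262,3): print(y,(h[y,190:272:3]*1000).astype(int))
for y in range(160,250,5): print(y,(h[y,255:420:6]*1000).astype(int))
E
```

```text
225 [-1  0  0  1 -1 -3  2  0  0  0 -3  0 -2  0  0 -2 -1  0 -4 -3  5 22 23 -3
  0  1  5  0]
228 [ 0 -4 -5  0  0 -2  6  8  9  3 -4  0 -4  1 -3  0 -3  1  0 19 51 56 18 24
 22 -1 -5 -2]
231 [-3  0  0  1  3  6  7  5  8  6  7  8  1 -2  0 -3  0 -1  0 56 54 51 54 35
 20  1 -3  0]
234 [   2   -1    0    3    7   28   27   31    9    6    8    4   -1    0
   -1    0   -3 1158   22   56   53   52   57   44   19   21   -1   -1]
237 [-3 -4  1  7 67 65 54 27 26 29 11 10  6  1  0 -4  1  0 -1 56 56 59 56 36
 19 16  1 -1]
240 [ 1  0 -1 66 66 65 65 57 34 31  7  7  5  0  0 -1 -1  2 -4 22 53 53 38 20
 22 -1 -1 -1]
243 [-1 -1  0 64 63 66 65 66 35 29  7  7  5  0 -6  2 -1 -2 -3  4 21 20 23 22
  1 -1 -4  0]
246 [ 1  0  1 63 65 64 63 58 29 32  8  6  4  0  0 -2  1 -2  1 -1 -4 -1  1  0
 -1  0  4  0]
249 [-5 -2 -3 33 65 63 58 38 32 29  6  7 -1 -2  2  1  0 -1  0  0 -1  0 -2 -2
  0  2  0  2]
252 [ 0 -1  0  0 29 29 29 30 31  4  7  7  0 -4 -2 -2  1 -3  0 -3  1  0  0  0
 -1 -1 -1 -4]
255 [-2  4 -1  0  0  9  9  9  7  6  4 -3  0 -7  0 -2  0 -2  0 -2  0  2  0 -4
  1 -1 -3 -1]
258 [   0 1158    1   -3   -3   -1    2   -
[... 1188 characters left out ...]
0  2  0 -1 11  2  1  0  1 54 56 53 55 52 54 55  3
  0  0  0 -1]
215 [-1 -2  2  0 -1  2  1 -3  3  3  4 -2  0  7  2  0 57 55 54 56 53 57 53  1
  0  0  0  0]
220 [-1 -2  0 -5 -3  0 -1  0  1  1  4  4  3  6 -2  0 53 49 57  1 53 52 55 -1
  0 -2 -2  0]
225 [20  0 -1 -1  1 -8 -2  0 -2 -2  8  3 -2  0  0  0 46 59  1  2  0 53 54 -2
 -3 -1 -1 -2]
230 [55 24  0 -3 -1  0  0 -3  0 -2  1  0  1  2  0  3  0 57 54  1 48 55 55  0
 -1  2 -1  0]
235 [60 21 -2  1  0 -1  0  1  0  0  1 -2 -2 70 69 -1  1 48 53 55 53 56 52 -1
 -4  0  0 -1]
240 [45 23  0 -2 -2 -4  1  0  1 -1 -2  3  1 -3 -2  0  1 52 70 54 56 54 55  0
  0 -3 -5  0]
245 [20 -2 -1 -4 -1  0 -2 -2  0  3  0 12  0  2 -1 -2 -4 -1  9  2  3 -3  0 -3
  0  0 -1  0]
```

View pics/t_rail.png

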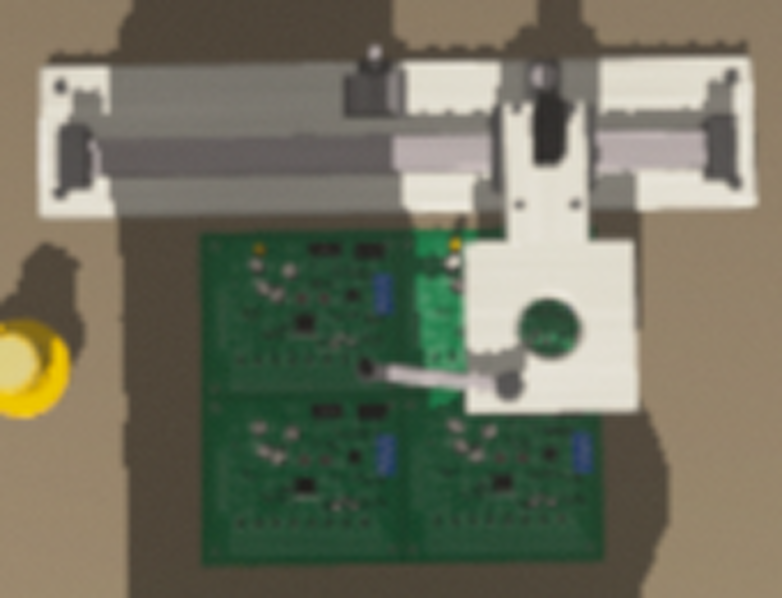

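View pics/t_loupe.png

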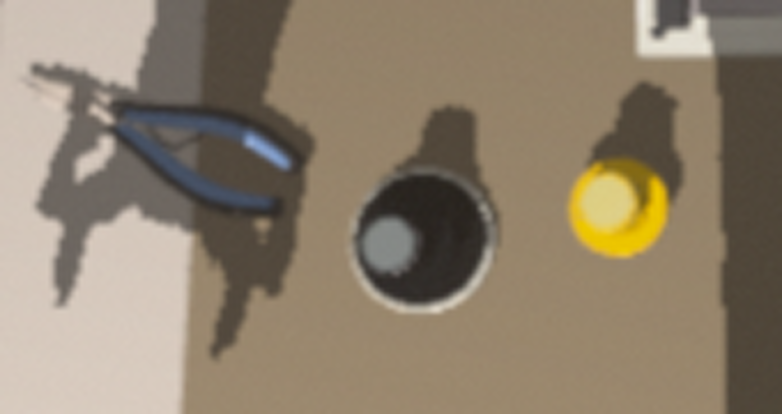

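```bash
cat > meas.py <<'E'
from h import *
import sys
def med(mask,z,im):
    v,u=np.nonzero(mask); return ray(im,u.mean(),v.mean(),z)
im=load("top0"); C=cloud(im); h=C[...,2]; col=im["color"].astype(int)
hsv=cv2.cvtColor(im["color"],cv2.COLOR_RGB2HSV)
# loupe top
m=np.zeros(h.shape,bool); m[228:256,190:225]=(h[228:256,190:225]>0.058)&(h[228:256,190:225]<0.08)
(c,r)=cv2.minEnclosingCircle(np.argwhere(m)[:,::-1].astype(np.float32)); print("loupe top depth mask",c,r, ray(im,*c,0.066), med(m,0.066,im), m.sum())
g=col.sum(2); m2=np.zeros_like(m); m2[228:256,190:225]=(g[228:256,190:225]>250)&m[228:256,190:225]; print("grey top", med(m2,.066,im),m2.sum(), "pix",np.argwhere(m2).mean(0)[::-1])
# pad
mp=np.zeros_like(m); mp[220:262,185:240]=(h[220:262,185:240]>0.0045); 
# white rim edge circle: hull
pts=np.argwhere(mp)[:,::-1].astype(np.float32); 
# plate
mpl=np.zeros(h.shape,np.uint8); w=(col.min(2)>150)
x0,x1,y0,y1=345,395,200,248
mpl[y0:y1,x0:x1]=w[y0:y1,x0:x1]&(h[y0:y1,x0:x1]>0.03)
# hole by greenness
mh=np.zeros(h.shape,np.uint8); reg=(slice(216,236),slice(358,382)); mh[reg]=(col.max(2)[reg]<150)
n,l,st,ce=cv2.connectedComponentsWithStats(mh); 
for i in range(1,n): print("hole cc",st[i],ce[i],ray(im,*ce[i],.056))
cnt,_=cv2.findContours(mpl,cv2.RETR_EXTERNAL,cv2.CHAIN_APPROX_NONE); cnt=max(cnt,key=cv2.contourArea)
rc=cv2.minAreaRect(cnt); b=cv2.boxPoints(rc); print("plate",rc); W=np.array([ray(im,*p,.056) for p in b]); print(W[:,:2].round(4), np.linalg.norm(np.diff(W,axis=0),axis=1), np.degrees(np.arctan2(*(np.diff(W,axis=0)[:,[1,0]].T))))
E
python3 meas.py; python3 - <<'E'
from h import *
im=load("top0")
# base corners from crop px /4.6
for n,(a,b),z in [("bTL",(40,67),.012),("bTR",(749,60),.012),("bBL",(40,215),.012),("bBR",(757,205),.012),
 ("plTL",(465,240),.056),("plTR",(634,240),.056),("plBL",(465,411),.056),("plBR",(638,410),.056),("hole",(549,328),.056),
 ("pin",(375,52),.056),("plunger",(543,74),.065),("griptop",(548,105),.1),("pivot",(509,385),.07),("handle top",(368,368),.104)]:
    print(n, ray(im,250+(a+.5)/4.6-.5,155+(b+.5)/4.6-.5,z).round(4))
E
```

```text
loupe top depth mask (204.77272033691406, 243.22727966308594) 6.816770076751709 [0.43202101 0.29752652 0.066     ] [0.43240219 0.29737882 0.066     ] 145
grey top [0.43273803 0.29959192 0.066     ] 117 pix [203.93162393 242.92307692]
hole cc [358 220  18  16 173] [367.48554913 227.22543353] [ 0.473998   -0.09497898  0.056     ]
plate ((366.5, 222.0), (44.0, 43.0), 90.0)
[[ 0.5407 -0.0401]
 [ 0.5413 -0.1456]
 [ 0.4336 -0.1444]
 [ 0.4329 -0.0403]] [0.105583   0.10774178 0.10410437] [-89.6689529  179.36154668  90.37830374]
bTL [0.6266 0.1833 0.012 ]
bTR [ 0.6327 -0.2147  0.012 ]
bBL [0.5425 0.1808 0.012 ]
bBR [ 0.5504 -0.2176  0.012 ]
plTL [ 0.524  -0.0541  0.056 ]
plTR [ 0.5245 -0.1441  0.056 ]
plBL [ 0.4331 -0.0541  0.056 ]
plBR [ 0.4342 -0.1452  0.056 ]
hole [ 0.4772 -0.0986  0.056 ]
pin [ 0.6262 -0.0054  0.056 ]
plunger [ 0.6126 -0.0954  0.065 ]
griptop [ 0.5887 -0.0954  0.1   ]
pivot [ 0.446  -0.0766  0.07  ]
handle top [ 0.452  -0.0034  0.104 ]
```

Call:
jog_arm:
  moves:
    - [0.13,-0.1,-0.01,0,0,9]
    - [0.28,-0.204,-0.03,0,0,17.7]
    - [0.28,-0.204,-0.03,0,0,17.7]
    - [0.28,-0.204,-0.03,0,0,17.7]
    - [0.28,-0.204,-0.03,0,0,17.7]
    - [0.28,-0.204,-0.03,0,0,17.7]
    - [0.28,-0.204,-0.03,0,0,17.7]
    - [0.28,-0.204,-0.03,0,0,17.7]
    - [0.28,-0.204,-0.03,0,0,17.7]
    - [0.28,-0.204,-0.03,0,0,17.7]
    - [0.28,-0.204,-0.03,0,0,17.7]
    - [0.28,-0.204,-0.03,0,0,17.7]
  claw: 1

```text
clock: 1.15
ee_pos: [0.4305, 0.2988, 0.2011]
tool_rot: [-3.141, -0.001, -3.125]
contact_force: [0.5, 1.4, 0.1]
gripper_width: 0.0856
```

```bash
cat > snap.py <<'E'
import sys
from rig import *
import cv2,numpy as np
for a in sys.argv[2:]:
    im=get_image(a); n=a+sys.argv[1]; cv2.imwrite(f"pics/{n}.png",im["color"][:,:,::-1]); np.savez(f"pics/{n}.npz",**im)
s=read_state()
for k in ["clock","q","ee_pos","tool_rot","contact_force","torque","gripper_width"]: print(k,np.round(s[k],4))
E
python3 snap.py 1 wrist
```

```text
clock 1.2
q [ 4.680e-01  3.083e-01 -2.100e-01  1.053e+00  2.000e-04  4.501e-01]
ee_pos [0.4303 0.2992 0.2013]
tool_rot [ 3.1416e+00 -5.0000e-04 -3.1237e+00]
contact_force [ 0.1863  0.8364 -0.2266]
torque [ 0.0147  0.0184 -0.0303]
gripper_width 0.0856
```

View pics/wrist1.png

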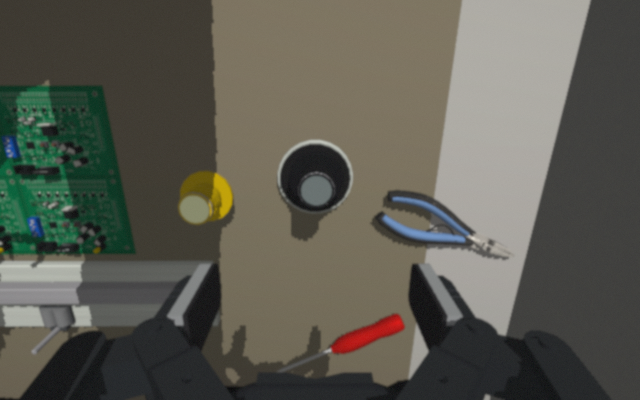

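```bash
python3 - <<'E'
from h import *
im=load("wrist1"); C=cloud(im); h=C[...,2]; g=im["color"].astype(int).sum(2)
crop(im,"w1c",260,130,380,250,5)
for n,z0,z1,z in [("top",.058,.075,.066),("flange",.026,.036,.032),("pad",.006,.014,.010)]:
    m=np.zeros(h.shape,bool); r=(slice(130,225),slice(265,365)); m[r]=(h[r]>z0)&(h[r]<z1)
    p=np.argwhere(m)[:,::-1].astype(np.float32); c,rr=cv2.minEnclosingCircle(p); print(n,c,rr,ray(im,*c,z).round(4),p.mean(0),ray(im,*p.mean(0),z).round(4), np.median(h[m]))
r=(slice(165,215),slice(295,340)); m=np.zeros(h.shape,bool); m[r]=(g[r]>220)&(h[r]>.05)
p=np.argwhere(m)[:,::-1].astype(np.float32); print(cv2.minEnclosingCircle(p), ray(im,*p.mean(0),.066))
E
```

```text
top (316.0, 188.5) 18.33721923828125 [0.4341 0.3004 0.066 ] [316.0537  188.56055] [0.4341 0.3005 0.066 ] 0.06512581120274853
flange (316.0, 177.96665954589844) 27.299692153930664 [0.4342 0.3006 0.032 ] [315.75986 169.931  ] [0.4262 0.3002 0.032 ] 0.030668909926277903
pad (314.7972106933594, 176.26812744140625) 37.24103927612305 [0.4386 0.2995 0.01  ] [313.01285 174.75851] [0.437  0.2977 0.01  ] 0.008503877054059705
((316.3377990722656, 188.3779296875), 16.785762786865234) [0.43483741 0.30045279 0.066     ]
```

View pics/w1c.png

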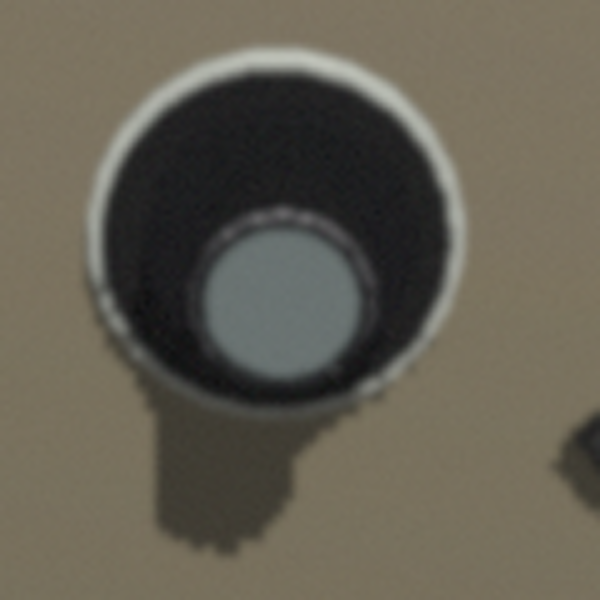

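Call:
jog_arm:
  moves:
    - [0.004,0.001,-0.04,0,0,0]
    - [0.004,0.001,-0.08,0,0,0]
    - [0.004,0.001,-0.12,0,0,0]
    - [0.004,0.001,-0.145,0,0,0]
    - [0.004,0.001,-0.16,0,0,0]
    - [0.004,0.001,-0.166,0,0,0]
    - [0.004,0.001,-0.166,0,0,0]

```text
clock: 1.78
ee_pos: [0.4335, 0.3002, 0.0344]
tool_rot: [-3.141, -0.002, -3.123]
contact_force: [-0.4, -0.2, -0.0]
gripper_width: 0.0853
```

Call:
jog_arm:
  moves:
    - [0,0,0,0,0,0]
    - [0,0,0,0,0,0]
    - [0,0,0,0,0,0]
    - [0,0,0,0,0,0]
    - [0,0,0,0,0,0]
    - [0,0,0,0,0,0]
    - [0,0,0,0,0,0]
    - [0,0,0,0,0,0]
  claw: 0

```text
clock: 2.45
ee_pos: [0.4357, 0.3001, 0.0364]
tool_rot: [3.141, 0.001, -3.125]
contact_force: [-1.5, -0.1, 7.7]
gripper_width: 0.0303
```

```bash
python3 snap.py 2 wrist
```

```text
clock 2.5
q [ 4.650e-01  4.895e-01 -4.219e-01  6.577e-01  2.000e-04  4.479e-01]
ee_pos [0.4357 0.3002 0.0364]
tool_rot [ 3.1407e+00  1.5000e-03 -3.1246e+00]
contact_force [-1.7162  0.0598  8.3193]
torque [-0.0648  0.3324 -0.069 ]
gripper_width 0.0303
```

View pics/wrist2.png

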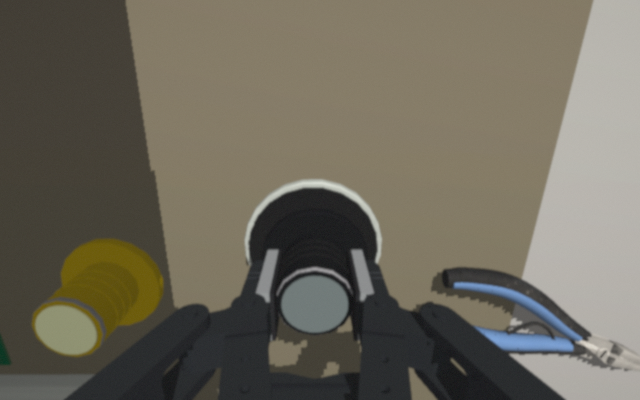

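```bash
python3 - <<'E'
from h import *
im=load("wrist2"); C=cloud(im); h=C[...,2]; g=im["color"].astype(int).sum(2)
r=(slice(255,345),slice(265,365)); m=np.zeros(h.shape,np.uint8); m[r]=(h[r]>.055)&(h[r]<.075)&(g[r]>200)
n,l,st,ce=cv2.connectedComponentsWithStats(m);i=1+np.argmax(st[1:,4]); print(st[i],ce[i],ray(im,*ce[i],.066),np.median(h[l==i]))
# pad rim: white hull
r=(slice(175,300),slice(235,395)); m=np.zeros(h.shape,bool); m[r]=(h[r]>.006)&(h[r]<.016)
p=np.argwhere(m)[:,::-1]; print(p.min(0),p.max(0), [ray(im,a,240,.01).round(4) for a in (p[:,0].min(),p[:,0].max())], ray(im,315,p[:,1].min(),.01))
E
```

```text
[ 281  275   68   58 3095] [314.37544426 303.75702746] [0.43521168 0.30014497 0.066     ] 0.06531238121369033
[245 181] [381 263] [array([0.4356, 0.2615, 0.01  ]), array([0.4343, 0.3375, 0.01  ])] [0.40060175 0.29995026 0.01      ]
```

Call:
jog_arm:
  moves:
    - [0,0,0.015,0,0,0]
    - [0,0,0.05,0,0,0]
    - [0,0,0.09,0,0,0]
    - [0,0,0.12,0,0,0]
    - [0,0,0.12,0,0,0]

```text
clock: 2.92
ee_pos: [0.4382, 0.3014, 0.1616]
tool_rot: [3.137, 0.009, -3.125]
contact_force: [1.2, 0.0, -1.7]
gripper_width: 0.0306
```

```bash
python3 snap.py 3 wrist scene
```

```text
clock 3.0167
q [ 0.4649  0.3503 -0.2734  0.944   0.      0.4479]
ee_pos [0.4359 0.3002 0.1568]
tool_rot [ 3.1402e+00  2.8000e-03 -3.1246e+00]
contact_force [ 0.5737  0.1126 -1.1889]
torque [ 0.032  -0.0054  0.0308]
gripper_width 0.0305
```

View pics/wrist3.png

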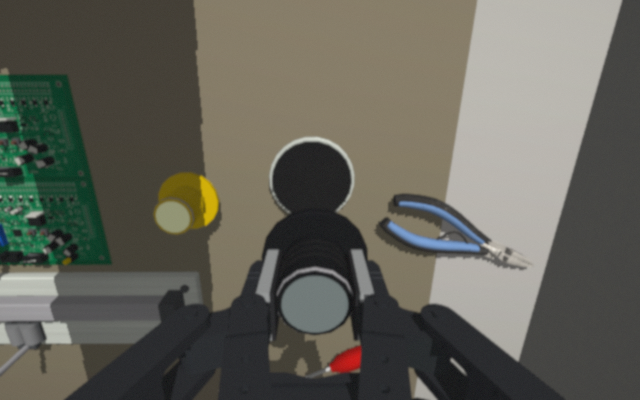

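Call:
jog_arm:
  moves:
    - [0.003,-0.02,0.01,0,0,0]
    - [0.01,-0.06,0.01,0,0,0]
    - [0.016,-0.1,0.01,0,0,0]
    - [0.023,-0.14,0.01,0,0,0]
    - [0.03,-0.18,0.01,0,0,0]
    - [0.036,-0.22,0.01,0,0,0]
    - [0.042,-0.26,0.01,0,0,0]
    - [0.049,-0.3,0.01,0,0,0]
    - [0.055,-0.34,0.01,0,0,0]
    - [0.06,-0.37,0.01,0,0,0]
    - [0.065,-0.39,0.01,0,0,0]
    - [0.065,-0.399,0.01,0,0,0]

```text
clock: 4.02
ee_pos: [0.4998, -0.1019, 0.1639]
tool_rot: [3.142, -0.002, -3.127]
contact_force: [-0.3, 0.1, -0.7]
gripper_width: 0.0301
```

Call:
jog_arm:
  moves:
    - [0,0,0,0,0,0]
    - [0,0,0,0,0,0]
    - [0,0,0,0,0,0]

```text
clock: 4.27
ee_pos: [0.4993, -0.0978, 0.1648]
tool_rot: [3.141, -0.001, -3.123]
contact_force: [-0.5, 0.6, -1.1]
gripper_width: 0.0304
```

```bash
python3 snap.py 4 wrist
```

```text
clock 4.3167
q [-3.372e-01  3.100e-01 -3.092e-01  9.526e-01  3.000e-04 -3.557e-01]
ee_pos [ 0.4995 -0.0978  0.165 ]
tool_rot [ 3.141e+00 -9.000e-04 -3.123e+00]
contact_force [-0.371  -0.369  -1.7542]
torque [ 0.0359 -0.0421 -0.0245]
gripper_width 0.0306
```

View pics/wrist4.png

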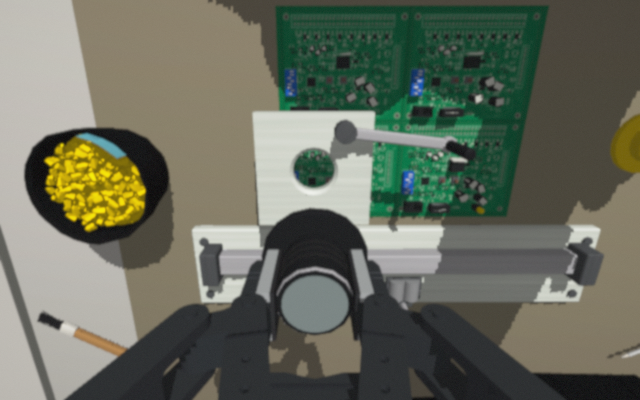

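```bash
python3 - <<'E'
from h import *
im=load("wrist4"); col=im["color"].astype(int); g=col.min(2)
crop(im,"w4c",240,95,500,235,3)
m=np.zeros(g.shape,np.uint8); r=(slice(140,200),slice(280,350)); m[r]=g[r]<140
n,l,st,ce=cv2.connectedComponentsWithStats(m)
i=1+np.argmax(st[1:,4]); print(st[i],ce[i])
cnt,_=cv2.findContours((l==i).astype(np.uint8),cv2.RETR_EXTERNAL,cv2.CHAIN_APPROX_NONE); c=max(cnt,key=cv2.contourArea)
W=np.array([ray(im,*p,.056)[:2] for p in c[:,0].astype(float)])
A=np.c_[2*W,np.ones(len(W))]; s=np.linalg.lstsq(A,(W**2).sum(1),rcond=None)[0]; print("circle",s[:2],np.sqrt(s[2]+s[:2]@s[:2]))
# pivot disc
for nm,p,z in [("pivot",(345,131),.07),("handle top",(467,155),.104),("handle bot",(452,147),.07)]: print(nm,ray(im,*p,z))
# plate edges
for nm,p in [("TL",(252,112)),("TR",(375,110)),("BL",(258,224)),("BR",(373,224))]: print(nm,ray(im,*p,.056))
E
```

```text
[ 293  140   57   48 1678] [318.98390942 163.90166865]
circle [ 0.47368585 -0.09333086] 0.018605791779376688
pivot [ 0.44724985 -0.07708377  0.07      ]
handle top [ 0.4558891  -0.00436851  0.104     ]
handle bot [ 4.57172758e-01 -7.45311496e-05  7.00000000e-02]
TL [ 0.43665251 -0.14440125  0.056     ]
TR [ 0.43358974 -0.05458746  0.056     ]
BL [ 0.52577565 -0.14330179  0.056     ]
BR [ 0.52410518 -0.04917494  0.056     ]
```

View pics/w4c.png

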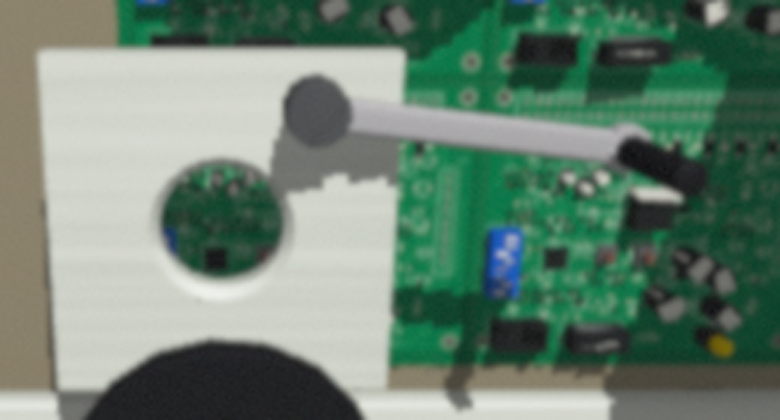

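```bash
python3 - <<'E'
from h import *
im=load("wrist4"); f=lambda a,b:(240+(a+.5)/3-.5,95+(b+.5)/3-.5)
L,R,T,B=[ray(im,*f(*p),.056) for p in [(155,228),(291,228),(223,157),(300-77,300)]]
print(L,R,T,B, "width",R-L,B-T, (L+R)/2,(T+B)/2)
for p in [(162,218),(284,218),(223,162),(223,275)]: print(ray(im,*f(*p),.054), end=' ')   # throat
print()
print([ray(im,*f(*p),.056).round(4) for p in [(38,52),(404,48),(58,388),(388,385)]])
print(ray(im,*f(317,111),.07), ray(im,*f(628,143),.07))
c=ray(im,314.3,171.2,.056); print(proj(load("top0"),c))
from rig import read_state
E
```

```text
[ 0.4803174  -0.11584109  0.056     ] [ 0.47968474 -0.08073478  0.056     ] [ 0.46156443 -0.09862205  0.056     ] [ 0.4996196  -0.09793629  0.056     ] width [-0.00063267  0.03510631  0.        ] [0.03805517 0.00068576 0.        ] [ 0.48000107 -0.09828794  0.056     ] [ 0.48059201 -0.09827917  0.056     ]
[ 0.47813463 -0.11414509  0.054     ] [ 0.47756397 -0.08250757  0.054     ] [ 0.46321667 -0.09859152  0.054     ] [ 0.49331881 -0.09804908  0.054     ] 
[array([ 0.4366, -0.1442,  0.056 ]), array([ 0.4341, -0.055 ,  0.056 ]), array([ 0.5258, -0.1425,  0.056 ]), array([ 0.5233, -0.0525,  0.056 ])]
[ 0.44770979 -0.07682675  0.07      ] [ 0.45388094 -0.00272161  0.07      ]
[368.73408216 224.60353598]
```

Call:
jog_arm:
  moves:
    - [-0.0195,-0.0005,0,0,0,0]
    - [-0.0195,-0.0005,-0.03,0,0,0]
    - [-0.0195,-0.0005,-0.06,0,0,0]
    - [-0.0195,-0.0005,-0.075,0,0,0]
    - [-0.0195,-0.0005,-0.075,0,0,0]
    - [-0.0195,-0.0005,-0.075,0,0,0]

```text
clock: 4.82
ee_pos: [0.48, -0.0986, 0.0902]
tool_rot: [3.141, -0.001, -3.123]
contact_force: [0.1, -0.4, 0.0]
gripper_width: 0.0307
```

```bash
python3 snap.py 5 wrist top
```

```text
clock 4.9167
q [-3.525e-01  3.572e-01 -4.615e-01  7.505e-01  1.000e-04 -3.706e-01]
ee_pos [ 0.4814 -0.0994  0.0915]
tool_rot [-3.1411e+00  1.6000e-03 -3.1235e+00]
contact_force [ 0.1844 -1.0689  0.2659]
torque [-0.0057 -0.0289 -0.0205]
gripper_width 0.0305
```

View pics/wrist5.png

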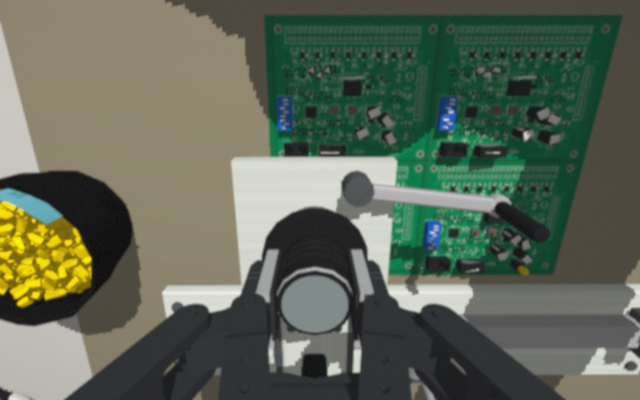

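Call:
jog_arm:
  moves:
    - [0,0,-0.004,0,0,0]
    - [0,0,-0.008,0,0,0]
    - [0,0,-0.011,0,0,0]
    - [0,0,-0.014,0,0,0]
    - [0,0,-0.016,0,0,0]
    - [0,0,-0.016,0,0,0]

```text
clock: 5.42
ee_pos: [0.4802, -0.0996, 0.0738]
tool_rot: [3.141, -0.001, -3.125]
contact_force: [0.8, -0.2, -0.5]
gripper_width: 0.0307
```

```bash
python3 snap.py 6 wrist
```

```text
clock 5.4667
q [-0.3538  0.3799 -0.4826  0.7087 -0.     -0.3708]
ee_pos [ 0.4803 -0.0997  0.0741]
tool_rot [ 3.1414e+00 -5.0000e-04 -3.1246e+00]
contact_force [ 0.972  -0.4141 -0.3031]
torque [ 0.0222 -0.0153  0.042 ]
gripper_width 0.0307
```

Call:
jog_arm:
  moves:
    - [0,0,-0.003,0,0,0]
    - [0,0,-0.005,0,0,0]
    - [0,0,-0.007,0,0,0]
    - [0,0,-0.009,0,0,0]
    - [0,0,-0.009,0,0,0]
    - [0,0,-0.009,0,0,0]

```text
clock: 5.97
ee_pos: [0.4805, -0.0999, 0.0663]
tool_rot: [-3.141, 0.0, -3.125]
contact_force: [-6.1, 1.2, 16.6]
gripper_width: 0.0301
```

Call:
jog_arm:
  moves:
    - [0,0,0.002,0,0,0]
    - [0,0,0.002,0,0,0]
    - [0,0,0.002,0,0,0]
    - [0,0,0.002,0,0,0]
    - [0,0,0.002,0,0,0]
    - [0,0,0.03,0,0,0]
    - [0,0,0.06,0,0,0]
    - [0,0,0.09,0,0,0]
    - [0,0,0.09,0,0,0]
  claw: 0.7

```text
clock: 6.72
ee_pos: [0.4834, -0.1007, 0.1601]
tool_rot: [-3.139, 0.007, -3.124]
contact_force: [1.1, -0.2, 1.2]
gripper_width: 0.0596
```

```bash
python3 snap.py 7 wrist
```

```text
clock 6.7667
q [-0.3536  0.2828 -0.3689  0.9139 -0.     -0.3708]
ee_pos [ 0.4825 -0.1004  0.1578]
tool_rot [-3.1397  0.0049 -3.1244]
contact_force [ 0.8801 -0.6475 -0.1151]
torque [ 0.0132 -0.0094  0.0225]
gripper_width 0.0593
```

View pics/wrist7.png

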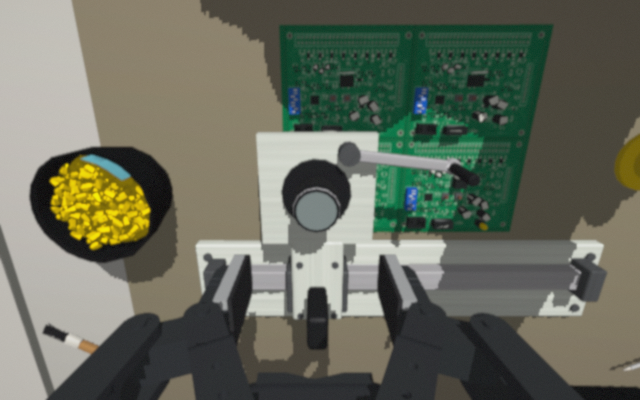

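```bash
python3 - <<'E'
from h import *
im=load("wrist7"); h=cloud(im)[...,2]
print("top z",np.median(h[200:222,305:330]), "flange", np.median(h[172:180,300:330]), "plate",np.median(h[140:150,270:300]))
crop(im,"w7c",240,120,500,250,3)
m=np.zeros(h.shape,bool); r=(slice(180,240),slice(285,350)); m[r]=(h[r]>.085)
p=np.argwhere(m)[:,::-1].astype(np.float32); c,rr=cv2.minEnclosingCircle(p); print("loupe",ray(im,*c,.096),rr)
E
```

```text
top z 0.09532693863001424 flange 0.06132122823761553 plate 0.05472608299656115
loupe [ 0.47463696 -0.09794699  0.096     ] 36.94074249267578
```

View pics/w7c.png

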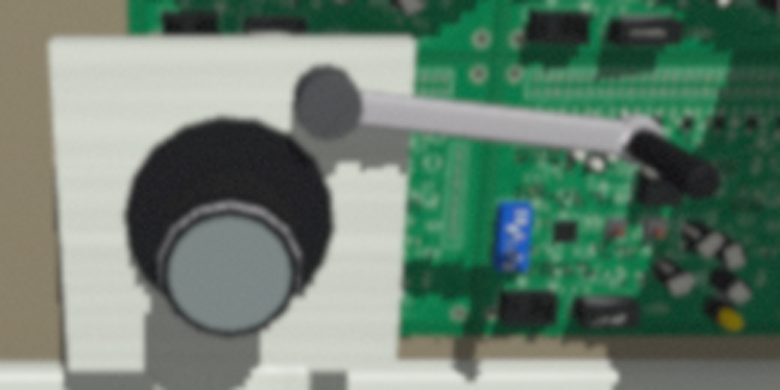

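```bash
python3 - <<'E'
from h import *
im=load("wrist7"); f=lambda a,b:(240+(a+.5)/3-.5,120+(b+.5)/3-.5)
P=ray(im,*f(327,102),.072);B=ray(im,*f(640,140),.07);T=ray(im,*f(703,178),.104); L=ray(im,*f(230,268),.096)
print(P,B,T,L); d=T-P; print(np.hypot(d[0],d[1]), "angle from +y cw deg", np.degrees(np.arctan2(d[0],d[1])))
th=np.radians(1.1)
S=np.array([.4800,-.0985]); 
for a in [0.1,1.5708]:
    x=-.032+.075*np.sin(a); y=.023+.075*np.cos(a); print(a, S+[x*np.cos(th)-y*np.sin(th), x*np.sin(th)+y*np.cos(th)])
E
```

```text
[ 0.44669007 -0.07753473  0.072     ] [ 0.45492318 -0.00254409  0.07      ] [ 0.45428608 -0.00299017  0.104     ] [ 0.47908473 -0.09954474  0.096     ]
0.07493057433348933 angle from +y cw deg 5.818300234308556
0.1 [ 0.45361787 -0.00136326]
1.5708 [ 0.52255054 -0.07467902]
```

Call:
jog_arm:
  moves:
    - [0,0.01,0,0,0,7]
    - [-0.005,0.02,0,0,0,14]
    - [-0.01,0.03,0,0,0,21]
    - [-0.015,0.04,0,0,0,28]
    - [-0.02,0.05,0,0,0,35]
    - [-0.026,0.06,0,0,0,42]
    - [-0.026,0.07,0,0,0,49]
    - [-0.026,0.08,0,0,0,56]
    - [-0.026,0.09,0,0,0,63]
    - [-0.026,0.097,0,0,0,70]
    - [-0.026,0.097,0,0,0,77]
    - [-0.026,0.097,0,0,0,83]
  claw: 0.3

```text
clock: 7.77
ee_pos: [0.4538, -0.0021, 0.1541]
tool_rot: [3.14, 0.0, -1.669]
contact_force: [0.1, 0.0, 0.2]
gripper_width: 0.0255
```

Call:
jog_arm:
  moves:
    - [0,0,0,0,0,0]
    - [0,0,0,0,0,0]
    - [0,0,0,0,0,0]

```text
clock: 8.02
ee_pos: [0.4542, -0.0027, 0.1547]
tool_rot: [3.141, 0.0, -1.68]
contact_force: [-0.1, 0.4, 0.0]
gripper_width: 0.0255
```

```bash
python3 snap.py 8 wrist
```

```text
clock 8.0667
q [-0.1672  0.2213 -0.4619  0.8882 -0.     -1.6299]
ee_pos [ 0.4543 -0.0027  0.1549]
tool_rot [ 3.141   0.     -1.6789]
contact_force [ 0.7331  0.1726 -0.2361]
torque [-0.0215  0.0095  0.0177]
gripper_width 0.0252
```

View pics/wrist8.png

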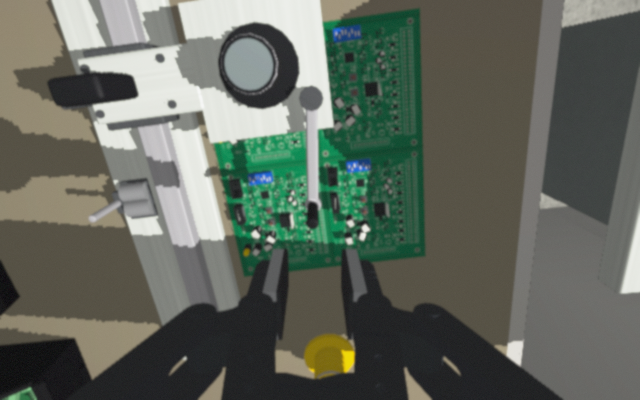

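```bash
python3 - <<'E'
from h import *
im=load("wrist8"); crop(im,"w8c",280,70,345,240,3.5)
for p,z in [((312.5,222),.104),((312.5,207),.07),((311,97),.072)]: print(ray(im,*p,z))
print(proj(im,(.4545,-.003,.104)),proj(im,(.4545,-.003,.07)))
E
```

```text
[ 0.4553221  -0.00397695  0.104     ]
[ 0.45576108 -0.0010629   0.07      ]
[ 0.4482697  -0.07750009  0.072     ]
[313.97023567 223.28879632] [313.93439282 204.34286437]
```

View pics/w8c.png

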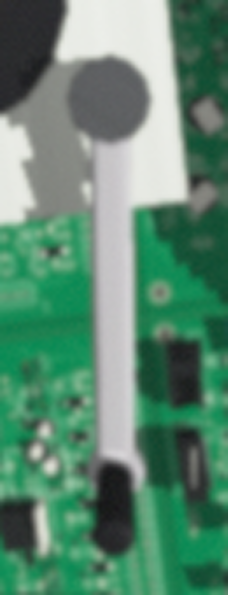

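Call:
jog_arm:
  moves:
    - [0.001,0,-0.02,0,0,0]
    - [0.001,0,-0.045,0,0,0]
    - [0.001,0,-0.065,0,0,0]
    - [0.001,0,-0.077,0,0,0]
    - [0.001,0,-0.077,0,0,0]
    - [0.001,0,-0.077,0,0,0]

```text
clock: 8.57
ee_pos: [0.4551, -0.0027, 0.0781]
tool_rot: [3.14, 0.0, -1.677]
contact_force: [0.1, -0.5, 0.5]
gripper_width: 0.026
```

```bash
python3 snap.py 9 wrist; python3 - <<'E'
import numpy as np
P=np.array([.4475,-.077]); h0=P+.0745*np.array([np.cos(np.radians(84.2)),np.sin(np.radians(84.2))])
for a in np.arange(0,92,7): 
    t=np.radians(84.2-a); print(a,(P+.0747*np.array([np.cos(t),np.sin(t)])-h0).round(4))
E
```

```text
clock 8.6167
q [-0.1668  0.3172 -0.5666  0.6868  0.     -1.6314]
ee_pos [ 0.4558 -0.0028  0.0787]
tool_rot [-3.1415  0.     -1.677 ]
contact_force [ 0.1826  1.164  -0.3873]
torque [ 0.0369  0.0268 -0.0303]
gripper_width 0.0254
0 [0.     0.0002]
7 [ 0.009  -0.0013]
14 [ 0.0178 -0.0038]
21 [ 0.0262 -0.0074]
28 [ 0.034 -0.012]
35 [ 0.0413 -0.0176]
42 [ 0.0478 -0.0239]
49 [ 0.0535 -0.0311]
56 [ 0.0583 -0.0388]
63 [ 0.0621 -0.0471]
70 [ 0.0649 -0.0558]
77 [ 0.0666 -0.0648]
84 [ 0.0672 -0.0739]
91 [ 0.0666 -0.083 ]
```

View pics/wrist9.png

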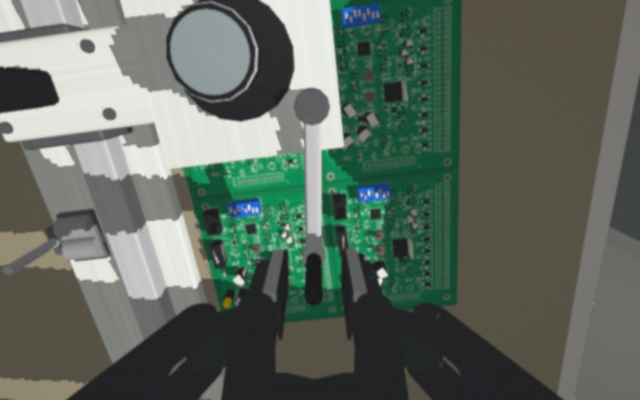

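Call:
jog_arm:
  moves:
    - [0.009,-0.0013,0,0,0,-7]
    - [0.0178,-0.0038,0,0,0,-14]
    - [0.0262,-0.0074,0,0,0,-21]
    - [0.034,-0.012,0,0,0,-28]
    - [0.0413,-0.0176,0,0,0,-35]
    - [0.0478,-0.0239,0,0,0,-42]
    - [0.0535,-0.0311,0,0,0,-49]
    - [0.0583,-0.0388,0,0,0,-56]
    - [0.0621,-0.0471,0,0,0,-63]
    - [0.0649,-0.0558,0,0,0,-70]

```text
clock: 9.45
ee_pos: [0.5216, -0.059, 0.0796]
tool_rot: [-3.141, 0.002, -2.904]
contact_force: [-1.2, 1.1, 0.5]
gripper_width: 0.0258
```

```bash
python3 snap.py 10 wrist
```

```text
clock 9.5
q [-2.540e-01  4.265e-01 -3.867e-01  7.546e-01 -6.000e-04 -4.821e-01]
ee_pos [ 0.5222 -0.0604  0.0797]
tool_rot [-3.1397e+00  2.4000e-03 -2.9135e+00]
contact_force [ 0.668  -1.0955 -0.0984]
torque [-0.0785 -0.0461  0.0401]
gripper_width 0.0257
```

View pics/wrist10.png

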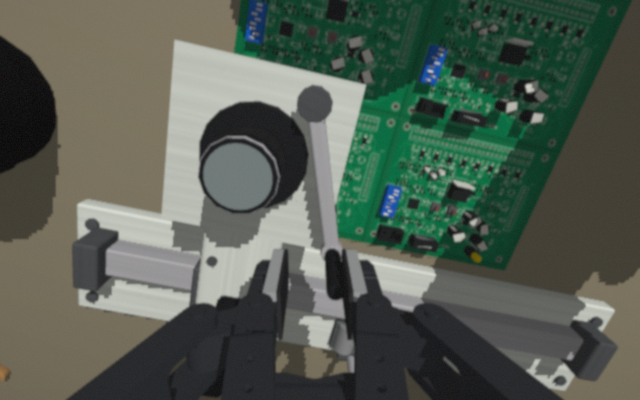

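Call:
jog_arm:
  moves:
    - [0.002,-0.009,0,0,0,-7]
    - [0.0025,-0.017,0,0,0,-12.5]
    - [0.0025,-0.023,0,0,0,-12.5]
    - [0.0025,-0.026,0,0,0,-12.5]
    - [0.0025,-0.028,0,0,0,-12.5]
    - [0.0025,-0.028,0,0,0,-12.5]

```text
clock: 10.0
ee_pos: [0.5231, -0.0866, 0.0787]
tool_rot: [-3.141, 0.001, -3.113]
contact_force: [-0.1, -0.1, -0.1]
gripper_width: 0.026
```

```bash
python3 snap.py 11 wrist top
```

```text
clock 10.1
q [-3.016e-01  4.370e-01 -3.733e-01  7.608e-01 -4.000e-04 -3.291e-01]
ee_pos [ 0.5227 -0.0864  0.0784]
tool_rot [-3.1413e+00 -3.0000e-04 -3.1140e+00]
contact_force [-0.2745 -0.1961  0.5016]
torque [ 0.0089  0.0212 -0.0106]
gripper_width 0.0257
```

View pics/wrist11.png

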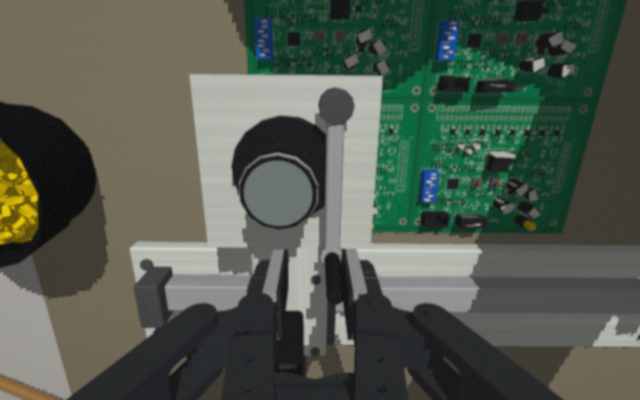

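```bash
python3 - <<'E'
from h import *
im=load("wrist11"); crop(im,"w11c",180,65,400,310,2.4)
P=ray(im,336,105,.072); B=ray(im,331,248,.07); print(P,B,np.degrees(np.arctan2(*(B-P)[[1,0]])))
c=[ray(im,*p,.056) for p in [(191,75),(381,76),(207,247),(371,244)]]; print(np.array(c).round(4))
for a,b in [(0,2),(1,3)]: print(np.degrees(np.arctan2(*(c[b]-c[a])[[1,0]])))
d=c[1]-c[0]; print(np.degrees(np.arctan2(-d[0],d[1])))
E
```

```text
[ 0.44794424 -0.07944535  0.072     ] [ 0.51773241 -0.07834199  0.07      ] 0.9057774741828021
[[ 0.4375 -0.1462  0.056 ]
 [ 0.4354 -0.0582  0.056 ]
 [ 0.5265 -0.1456  0.056 ]
 [ 0.522  -0.0555  0.056 ]]
0.360917336133152
1.7876673934215508
1.371750569277387
```

View pics/w11c.png

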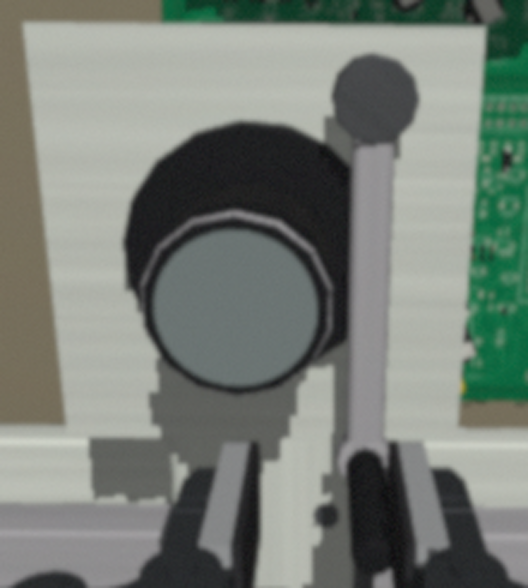

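Call:
jog_arm:
  moves:
    - [0,-0.002,0,0,0,0]
    - [0,-0.004,0,0,0,0]
    - [0,-0.005,0,0,0,0]
    - [0,-0.005,0,0,0,0]

```text
clock: 10.43
ee_pos: [0.5228, -0.0915, 0.0783]
tool_rot: [3.141, -0.0, -3.115]
contact_force: [-0.3, 1.5, 0.9]
gripper_width: 0.0257
```

```bash
python3 snap.py 12 wrist; python3 - <<'E'
from h import *
im=load("wrist12"); crop(im,"w12c",180,65,400,310,2.4)
E
```

```text
clock 10.4833
q [-3.111e-01  4.386e-01 -3.708e-01  7.617e-01 -1.000e-04 -3.370e-01]
ee_pos [ 0.5228 -0.0915  0.0783]
tool_rot [ 3.1416e+00 -3.0000e-04 -3.1157e+00]
contact_force [0.1725 1.441  0.8238]
torque [0.3652 0.1042 0.022 ]
gripper_width 0.026
```

View pics/w12c.png

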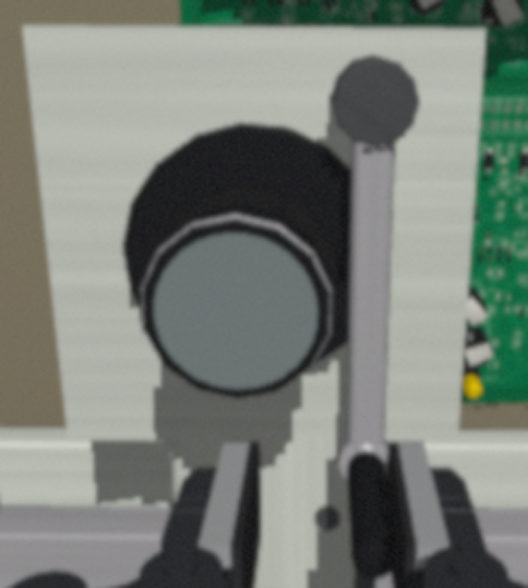

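Call:
jog_arm:
  moves:
    - [0,0.006,0,0,0,0]
    - [0,0.008,0.005,0,0,0]
    - [0,0.008,0.04,0,0,0]
    - [0,0.008,0.075,0,0,0]
    - [0,0.008,0.1,0,0,0]
    - [0.02,0,0.11,0,0,0]
    - [0.05,-0.01,0.11,0,0,0]
    - [0.058,-0.013,0.11,0,0,0]
    - [0.058,-0.013,0.11,0,0,0]
    - [0.058,-0.013,0.11,0,0,0]
    - [0.058,-0.013,0.11,0,0,0]
  claw: 0.3

```text
clock: 11.4
ee_pos: [0.5797, -0.1039, 0.1878]
tool_rot: [3.141, -0.002, -3.115]
contact_force: [-0.1, 0.6, -0.4]
gripper_width: 0.0258
```

```bash
python3 snap.py 13 wrist top scene
```

```text
clock 11.55
q [-3.0160e-01  4.3860e-01 -4.8900e-02  1.0839e+00 -1.0000e-04 -3.2760e-01]
ee_pos [ 0.58   -0.1041  0.1883]
tool_rot [ 3.1414e+00 -7.0000e-04 -3.1156e+00]
contact_force [ 0.0995 -0.0437  0.4437]
torque [-0.0264 -0.0035  0.0153]
gripper_width 0.0252
```

View pics/wrist13.png

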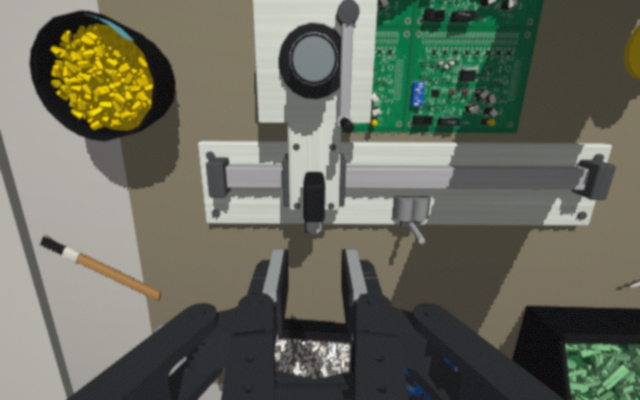

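View pics/scene13.png

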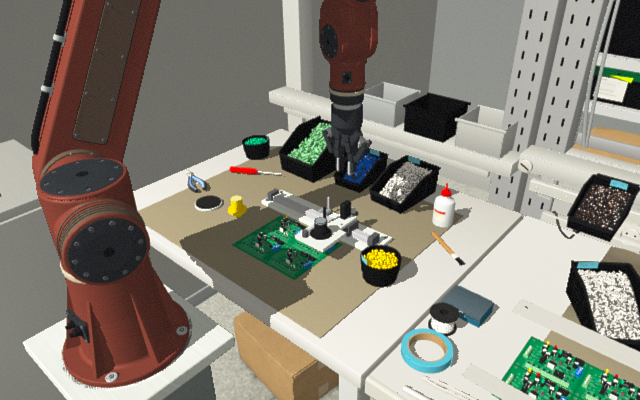

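```bash
python3 - <<'E'
from h import *
im=load("wrist13"); crop(im,"w13c",270,135,450,255,4.4)
E
```

```text
(no output)
```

View pics/w13c.png

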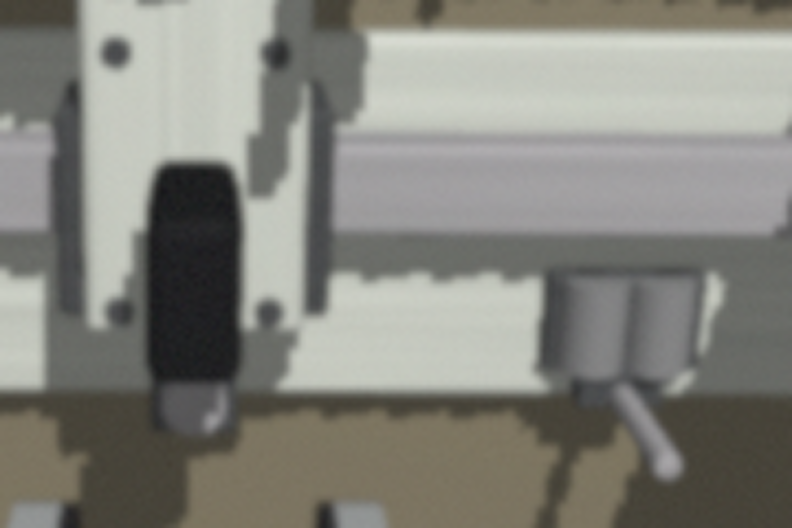

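```bash
python3 - <<'E'
from h import *
im=load("wrist13"); h=cloud(im)[...,2]; f=lambda a,b:(270+(a+.5)/4.4-.5,135+(b+.5)/4.4-.5)
R=lambda n,p,z: print(n,ray(im,*f(*p),z).round(4))
R("pin top",(667,464),.056); 
for z in (.02,.025,.03,.035): R(f"groove z{z}",(630,325),z)
u,v=f(600,325); print("block h",h[int(v)-4:int(v)+4,int(u)-3:int(u)+14].round(3))
R("griptop TL",(160,210),.1);
u,v=f(195,300);print("grip h",h[int(v)-30:int(v)+18:4,int(u)].round(3))
R("g l",(150,330),.1);R("g r",(240,330),.1);R("g far",(195,378),.1);R("g near",(195,222),.1)
R("plunger",(193,405),.065); R("plunger L",(158,400),.065); R("plunger R",(234,400),.065)
P=ray(im,*f(667,464),.056); G=(ray(im,*f(150,330),.1)+ray(im,*f(240,330),.1))/2
for th in (1.0,1.1,1.4):
    t=np.radians(th); y=np.array([-np.sin(t),np.cos(t),0]); print(th,"travel to pin",(P-G)@y)
# base edge yaw: far edge and near edge lines in px
for p in [(210,222),(590,226),(202,142),(608,144)]: print(ray(im,*p,.012).round(4))
# top view now
im=load("top13"); crop(im,"t13c",250,155,420,285,4.6)
E
```

```text
pin top [ 0.6287 -0.0052  0.056 ]
groove z0.02 [ 0.6118 -0.0048  0.02  ]
groove z0.025 [ 0.6099 -0.0065  0.025 ]
groove z0.03 [ 0.608  -0.0081  0.03  ]
groove z0.035 [ 0.6061 -0.0097  0.035 ]
block h [[0.022 0.022 0.022 0.022 0.022 0.023 0.022 0.022 0.022 0.021 0.019 0.017
  0.019 0.019 0.02  0.022 0.023]
 [0.02  0.021 0.022 0.023 0.022 0.023 0.022 0.023 0.023 0.022 0.02  0.021
  0.019 0.02  0.021 0.021 0.021]
 [0.022 0.022 0.023 0.023 0.022 0.022 0.023 0.021 0.022 0.021 0.02  0.018
  0.019 0.02  0.021 0.022 0.022]
 [0.021 0.023 0.022 0.023 0.024 0.022 0.023 0.023 0.021 0.022 0.018 0.018
  0.02  0.021 0.022 0.021 0.022]
 [0.022 0.023 0.023 0.023 0.023 0.022 0.022 0.022 0.022 0.021 0.02  0.017
  0.02  0.02  0.021 0.022 0.022]
 [0.023 0.023 0.022 0.023 0.023 0.023 0.023 0.023 0.021 0.022 0.018 0.018
  0.02  0.019 0.02  0.021 0.022]
 [0.023 0.023 0.023 0.022 0.023 0.023 0.023 0.021 0.021 0.02  0.018 0.019
  0.021 0.021 0.022 0.022 0.023]
 [0.022 0.022 0.024 0.022 0.022 0.024 0.023 0.023 0.022 0.02  0.017 0.019
  0.02  0.02  0.021 0.022 0.023]]
griptop TL [ 0.5636 -0.1102  0.1   ]
grip h [0.062 0.073 0.086 0.095 0.099 0.099 0.099 0.098 0.097 0.099 0.099 0.099]
g l [ 0.5847 -0.1115  0.1   ]
g r [ 0.5843 -0.0964  0.1   ]
g far [ 0.5932 -0.1037  0.1   ]
g near [ 0.5655 -0.1045  0.1   ]
plunger [ 0.6139 -0.1036  0.065 ]
plunger L [ 0.613  -0.1105  0.065 ]
plunger R [ 0.6126 -0.0956  0.065 ]
1.0 travel to pin 0.09799060534482147
1.1 travel to pin 0.09791025689012556
1.4 travel to pin 0.09766742299986586
[ 0.6352 -0.2103  0.012 ]
[0.6295 0.1847 0.012 ]
[ 0.5523 -0.2116  0.012 ]
[0.544  0.1766 0.012 ]
```

View pics/t13c.png

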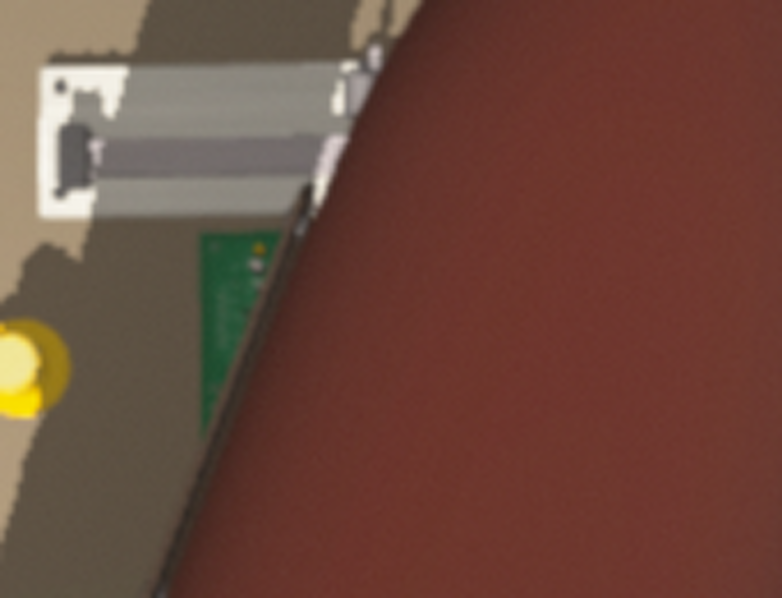

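Call:
jog_arm:
  moves:
    - [0,0,-0.025,0,0,0]
    - [0,0,-0.055,0,0,0]
    - [0,0,-0.085,0,0,0]
    - [0,0,-0.11,0,0,0]
    - [0,0,-0.122,0,0,0]
    - [0,0,-0.122,0,0,0]
    - [0,0,-0.122,0,0,0]
  claw: 0.5

```text
clock: 12.13
ee_pos: [0.5803, -0.1042, 0.0663]
tool_rot: [3.141, -0.001, -3.116]
contact_force: [0.8, -0.3, -0.4]
gripper_width: 0.0428
```

Call:
jog_arm:
  moves:
    - [0,0,0,0,0,0]
    - [0,0,0,0,0,0]
    - [0,0,0,0,0,0]
    - [0,0,0,0,0,0]
    - [0,0,0,0,0,0]
    - [0,0,0,0,0,0]
  claw: 0

```text
clock: 12.63
ee_pos: [0.5819, -0.1048, 0.0679]
tool_rot: [-3.141, 0.002, -3.116]
contact_force: [-1.0, 0.3, 6.4]
gripper_width: 0.0147
```

```bash
python3 snap.py 14 wrist
```

```text
clock 12.6833
q [-3.018e-01  5.463e-01 -2.135e-01  8.085e-01  1.000e-04 -3.274e-01]
ee_pos [ 0.5819 -0.1047  0.0679]
tool_rot [-3.1409e+00  2.4000e-03 -3.1160e+00]
contact_force [-1.513   0.2904  7.5375]
torque [ 0.1367  0.2913 -0.231 ]
gripper_width 0.0147
```

View pics/wrist14.png

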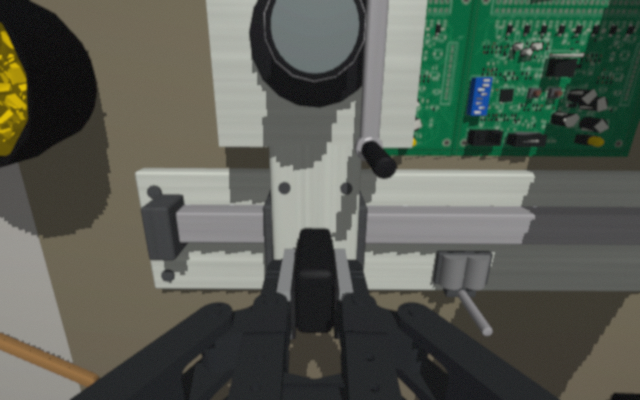

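Call:
jog_arm:
  moves:
    - [0,0.004,0.001,0,0,0]
    - [-0.0003,0.014,0.001,0,0,0]
    - [-0.0005,0.028,0.001,0,0,0]
    - [-0.0007,0.042,0.001,0,0,0]
    - [-0.001,0.056,0.001,0,0,0]
    - [-0.0012,0.067,0.001,0,0,0]
    - [-0.0013,0.074,0.001,0,0,0]
    - [-0.0013,0.077,0.001,0,0,0]
    - [-0.0013,0.078,0.001,0,0,0]
    - [-0.0013,0.078,0.001,0,0,0]

```text
clock: 13.52
ee_pos: [0.5802, -0.0256, 0.0679]
tool_rot: [3.141, 0.001, -3.115]
contact_force: [3.7, 1.9, 7.3]
gripper_width: 0.0152
```

```bash
python3 snap.py 15 wrist; python3 - <<'E'
from h import *
im=load("wrist15"); crop(im,"w15c",250,180,420,310,4.6)
E
```

```text
clock 13.5667
q [-0.1706  0.5303 -0.2426  0.7967  0.0012 -0.1972]
ee_pos [ 0.5803 -0.0256  0.0679]
tool_rot [ 3.1406e+00  1.4000e-03 -3.1150e+00]
contact_force [3.5154 2.2336 7.8014]
torque [ 0.3124 -0.5954 -0.3518]
gripper_width 0.0151
```

View pics/w15c.png

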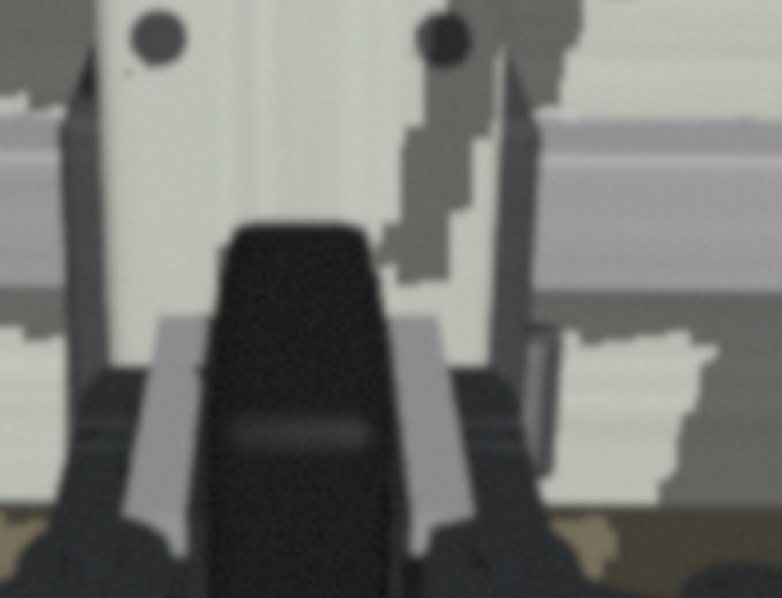

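View pics/wrist15.png

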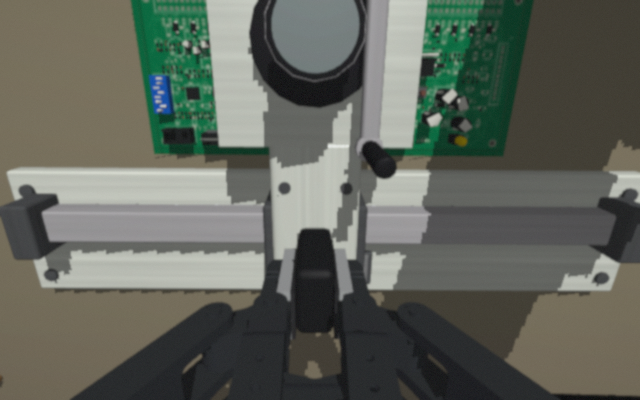

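Call:
jog_arm:
  moves:
    - [0.0003,0.002,0,0,0,0]
    - [0.0003,0.004,0,0,0,0]
    - [0.0003,0.006,0,0,0,0]
    - [0.0003,0.008,0,0,0,0]
    - [0.0003,0.008,0,0,0,0]

```text
clock: 13.98
ee_pos: [0.5802, -0.0199, 0.068]
tool_rot: [-3.138, 0.0, -3.117]
contact_force: [0.3, -9.5, 7.5]
gripper_width: 0.0151
```

Call:
jog_arm:
  moves:
    - [0,0.001,0,0,0,0]
    - [0,0.002,0,0,0,0]
    - [0,0.003,0,0,0,0]
    - [0,0.003,0,0,0,0]

```text
clock: 14.32
ee_pos: [0.5801, -0.0177, 0.068]
tool_rot: [-3.138, 0.0, -3.117]
contact_force: [-0.3, -10.8, 7.6]
gripper_width: 0.0151
```

Call:
jog_arm:
  moves:
    - [0,0.001,0,0,0,0]
    - [0,0.002,0,0,0,0]
    - [0,0.002,0,0,0,0]
    - [0,0.002,0,0,0,0]

```text
clock: 14.65
ee_pos: [0.58, -0.014, 0.0679]
tool_rot: [-3.141, 0.0, -3.116]
contact_force: [-0.3, -2.7, 8.5]
gripper_width: 0.0152
```

Call:
jog_arm:
  moves:
    - [0,0.001,0,0,0,0]
    - [0,0.002,0,0,0,0]
    - [0,0.002,0,0,0,0]
    - [0,0.002,0,0,0,0]

```text
clock: 14.98
ee_pos: [0.58, -0.0113, 0.0679]
tool_rot: [3.141, 0.0, -3.116]
contact_force: [-0.3, -0.6, 7.5]
gripper_width: 0.0149
```

Call:
jog_arm:
  moves:
    - [0,0.001,0,0,0,0]
    - [0,0.002,0,0,0,0]
    - [0,0.002,0,0,0,0]
    - [0,0.002,0,0,0,0]

```text
clock: 15.32
ee_pos: [0.5799, -0.0088, 0.0679]
tool_rot: [3.141, 0.0, -3.115]
contact_force: [-0.8, 1.9, 10.2]
gripper_width: 0.015
```

Call:
jog_arm:
  moves:
    - [0,0.001,0,0,0,0]
    - [0,0.0015,0,0,0,0]
    - [0,0.0015,0,0,0,0]
    - [0,0.0015,0,0,0,0]

```text
clock: 15.65
ee_pos: [0.5799, -0.007, 0.0679]
tool_rot: [3.14, 0.0, -3.115]
contact_force: [-0.1, 3.7, 11.2]
gripper_width: 0.0152
```

```bash
python3 snap.py 16 wrist scene
```

```text
clock 15.75
q [-0.139   0.5297 -0.2438  0.7973  0.0016 -0.1655]
ee_pos [ 0.5799 -0.007   0.0679]
tool_rot [ 3.1401e+00  4.0000e-04 -3.1151e+00]
contact_force [1.1992 3.0004 8.9883]
torque [ 0.4553 -0.2888 -0.3186]
gripper_width 0.0151
```

View pics/wrist16.png

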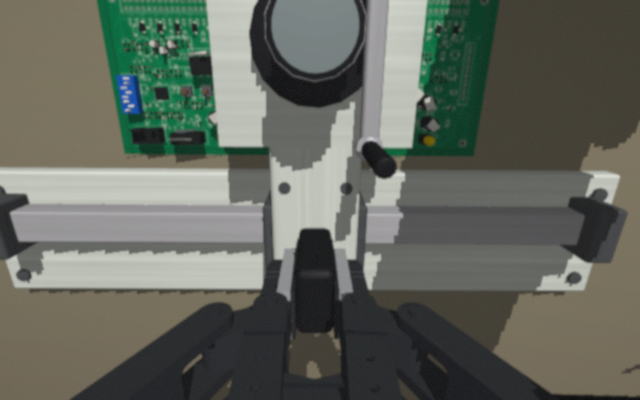

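Call:
jog_arm:
  moves:
    - [0,0.0005,0,0,0,0]
    - [0,0.001,0,0,0,0]
    - [0,0.001,0,0,0,0]
    - [0,0.001,0,0,0,0]

```text
clock: 16.08
ee_pos: [0.5799, -0.006, 0.0679]
tool_rot: [3.14, 0.0, -3.115]
contact_force: [0.2, 3.5, 9.8]
gripper_width: 0.0154
```

Call:
jog_arm:
  moves:
    - [0,0.0005,0,0,0,0]
    - [0,0.001,0,0,0,0]
    - [0,0.001,0,0,0,0]
    - [0,0.001,0,0,0,0]

```text
clock: 16.42
ee_pos: [0.5798, -0.0056, 0.0679]
tool_rot: [3.141, 0.0, -3.115]
contact_force: [-0.9, 0.2, 10.1]
gripper_width: 0.0152
```

Call:
jog_arm:
  moves:
    - [0,0.0005,0,0,0,0]
    - [0,0.001,0,0,0,0]
    - [0,0.001,0,0,0,0]
    - [0,0.001,0,0,0,0]

```text
clock: 16.75
ee_pos: [0.5799, -0.0055, 0.0679]
tool_rot: [-3.141, 0.0, -3.116]
contact_force: [-0.7, -4.7, 9.0]
gripper_width: 0.0153
```

Call:
jog_arm:
  moves:
    - [0,-0.0008,0,0,0,0]
    - [0,-0.0008,0,0,0,0]
    - [0,-0.0008,0,0,0,0]
    - [0,-0.0008,0,0,0,0]
    - [0,-0.0008,0,0,0,0]
    - [0,-0.0008,0,0,0,0]

```text
clock: 17.25
ee_pos: [0.5799, -0.0055, 0.0679]
tool_rot: [3.141, 0.0, -3.116]
contact_force: [-0.6, -0.4, 10.6]
gripper_width: 0.0153
```

```bash
python3 snap.py 17 wrist scene top; python3 - <<'E'
from h import *
im=load("scene17"); crop(im,"s17c",220,170,410,280,4.1)
w=load("wrist17"); hh=cloud(w)[...,2]; print("loupe top z",np.median(hh[10:60,295:340]))
# wrist: handle/pivot angle not needed; bar direction
a,b=ray(w,372,60,.07),ray(w,369,135,.07); print(np.degrees(np.arctan2(*(b-a)[[1,0]])))
E
```

```text
clock 17.4
q [-1.358e-01  5.296e-01 -2.439e-01  7.972e-01  3.000e-04 -1.617e-01]
ee_pos [ 0.5798 -0.0055  0.0679]
tool_rot [ 3.1413e+00  1.0000e-04 -3.1157e+00]
contact_force [-0.3735 -0.9005  9.8257]
torque [-0.1134 -0.0716 -0.2789]
gripper_width 0.0151
loupe top z 0.09545764703309374
2.2835697297056616
```

View pics/s17c.png

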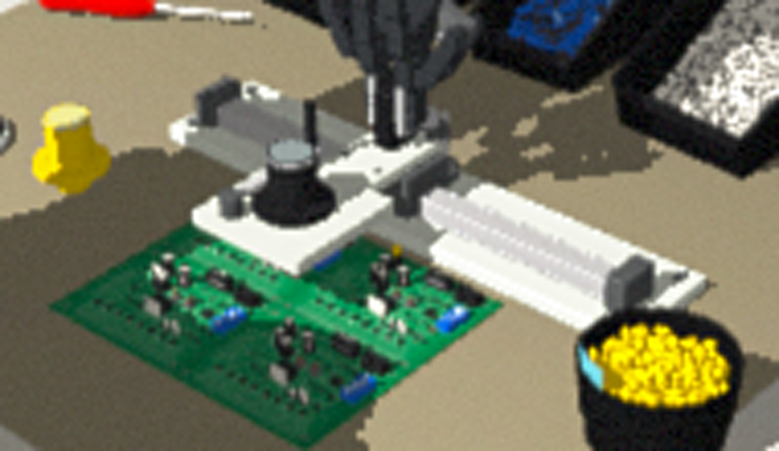

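View pics/wrist17.png

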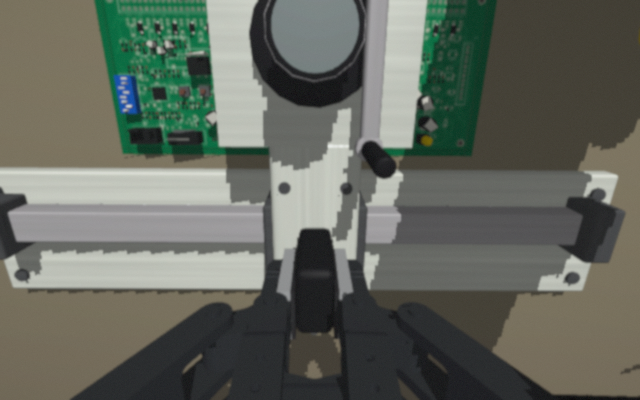

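View pics/top17.png

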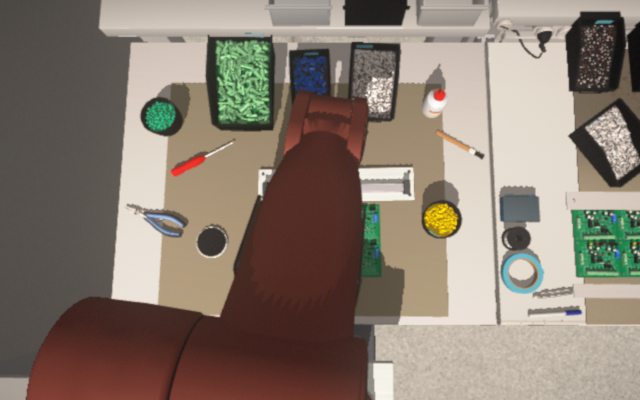

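```bash
python3 -c "
from rig import *
print(finish_job())"
```

```text
the job is handed in; nothing more can be done
None
```

The loupe is seated and locked, and the carriage is in the notch with the gripper still holding the grip. I handed the job in at about 17.4 s. The hand-in gives no verdict, so these are my own checks:

- **Loupe:** I took the black one and left the yellow look-alike alone. It stopped at the seated height with 17 N of push. The depth image then gave its top at 95.3 mm and its flange at 61.3 mm. Seated would be 96 and 62 mm, and the depth image reads the other known heights here about 1 mm low.
- **Keeper:** I swung it over the flange until the lever pushed the whole carriage along. Another 5 mm of push moved the carriage without changing the lever's angle, so it was at its stop. It looked the same at the end.
- **Notch:** Pushing resistance reached about 11 N at the end-of-move readings (12 to 19 N stated), with the peak probably falling between readings. It then reversed into a pull. The carriage held at y = -5.5 mm while the sideways force swung from +0.2 to -4.7 N, so the ball is in the notch. My camera estimate of the notch was -6.1 mm. I then backed the command off to a near-neutral sideways push, under 1 N.
- **Disagreements:**
  - My wrist-camera and overhead-camera positions differed by about 2 mm, so I used the wrist camera.
  - The final image put the lever at 2.3 degrees, against 0.9 degrees earlier and about 1 degree for the stage. I put this down to rough edge picking.
  - About 10 N of upward force remained on the tool while gripping.

In the last overhead picture the other bench items it shows are where they started. The arm hid part of the bench, and the yellow look-alike shows unmoved in the side view.

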